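# Unlock and open the photometer's sample cover

### The arm

A 7-joint arm with a two-finger parallel gripper is mounted at the origin on the work surface. World frame = base frame: x ahead of the robot, y to its left, z up, the work surface at z = 0. Lengths are in m, angles in rad, forces in N, time in s.
With the tool pointing down it reaches from about 0.4 to 0.85 m from the base axis. Payload 4.4 kg.
Tool frame: the origin (TCP) lies midway between the tips of the shut fingers; the grasp point (between the pads) lies 19 mm behind it (ctrl.hold_point_z is the distance from the TCP to the grasp point, in m); z points along the fingers, y is the line along which they close (so a half turn about z gives the same grasp; the last joint's range is limited). The gripper opens to 94 mm and grips with 3 to 60 N. Pads are 16 mm wide; open, the fingers measure 119 mm over their backs; the gripper's body (75 mm by 177 mm) begins 78 mm behind the grasp point.
Start: joints at [1.094, 0.628, 0.038, 1.517, -0.027, 0.996, -0.02], TCP at [0.26, -0.596, 0.205] pointing down, gripper open.
Joint ranges: [-3.06, 3.06], [-0.37, 2.12], [-1.25, 1.32], [0.18, 2.47], [-1.1, 4.24], [0.23, 1.98], [-2.94, 2.94]. Speed limits (rad/s): [2.57, 2.57, 3.14, 3.14, 3.14, 3.14, 3.14].

### API

Orientations are given as [roll, pitch, yaw] about the fixed x, y, z axes, in that order (R = Rz(yaw) Ry(pitch) Rx(roll)).
In Python, from workcell import status, eyes, sign_off, ctrl gives the robot as it stands. The module is installed in compiled form; this text tells all that it offers.
- The arm moves only by the shell command python3 -m handwheel 'ROWS' [FORCE]. ROWS is JSON, a list of rows, each a list of 3 entries, a list of its own where there are three numbers: the finger opening in mm, from 0 to 94, then the shift along the tool's x, y, z in units of 50 mm (1.0 is 50 mm), then the turn about the tool's z in degrees. A call has 1 to 10 rows; each row is the pose to reach, as a shift and turn from the pose commanded when the call began, along the tool's axes at that moment; what a row does not reach only later rows make up. A row lasts 1/10 s, in which the tool goes at most 50 mm and 8.59 degrees, less where a joint would pass 70% of its speed; a pose out of reach is approached as far as the arm can. A call with a gripper value outside its range is refused whole. The fingers move at their own pace and stop on an object; FORCE is the grip in N (left out, the last holds). Time passes only in rows, so rows that repeat a pose let the fingers close. It gives the time, the measured TCP pose, the force, the opening and the grip force at its end, in the units of the state.
- status.observe(): the state, without advancing time (a new reading comes with each control period).
- eyes.capture(name): name is "scene" or "side" or "wrist"; returns a dict with "color" (420x560x3 uint8, blue, green, red), "fx", "fy", "cx", "cy" (pixels), "k1" (the pictures are not rectified: a ray, as slopes to the right and down, at radius r is drawn at 1 + k1 r^2 times it, then the intrinsics apply), "cam_to_world" (4x4, takes a point from camera to world coordinates); the wrist camera has in their place "mount" (4x4, takes a point from camera to tool coordinates, whose origin is the TCP and whose axes are the flange's). Camera axes: x right, y up, looking along -z (the intrinsics and any distortion apply to the point x, -y, -z); pixel columns grow to the right and rows downward; lengths in m; the calibration is good to about 2 mm. A picture is of the moment at which its call begins: read the wrist's pose just before it. There is no depth.
- sign_off(): hands the job in; it is judged then, once.
The state is a dict: "clock": time; "joint_positions": joint angles; "dq": joint speeds; "tau": joint torques, N m; "ee_pos": TCP position; "eef_rot": TCP orientation; "ft_force": force on the tool from outside, world axes, zero at the start; "wrist_torque": the same for the moment, N m; "opening": opening from 0.0 (shut) to 1.0 (fully open); "gripper_force": force on a finger pad.
Only numpy, scipy, OpenCV 4.12 (cv2) and the standard library are available. Lean on these libraries where they do the work, as an engineer would, in place of code of your own. Each camera call takes 0.05 s, during which the arm holds its last target. There are 200 camera calls.

### The job

Open the photometer's sample compartment: press the round release button so that the flush T-handle pops up, turn the handle gently clockwise (seen from above) until you feel it meet its stop, then slide the cover all the way back and let go. Press the button and turn the handle without forcing them, do not tug the cover while it is still bolted, and leave the other things on and around the photometer as they stand.

Things in the scene. Friction and masses are not known exactly. Their poses are not given: they have to be found in the camera images.
- photometer: White and blue benchtop photometer, fixed: case 360 x 300 x 90 mm high, plus a sloping keypad front of 50 mm on the robot's side. Origin: centre of the case's underside, at bench height. Its x axis points from the keypad front to its rear (the way the cover slides open), y to its left, z up. Its place and yaw vary.
- cover: Grey sliding cover on the case, 170 (x) x 220 (y) x 40 mm thick, axes as the photometer's. Origin: centre of its underside, 90.5 mm above the bench; 60 mm in front of the photometer's origin when shut, 30 mm behind it when fully open (90 mm of travel, end stop; drags with 4 N, stays where left; 1 mm of play while bolted). Flat top. It carries button and T-handle (axis through its origin).
- button: The release button itself. Origin: on its axis, level with the cover's underside, 52 mm below its top while it is not pressed.
- button_top (a point): Centre of the top of the round metal release button: 24 mm across, 78 mm to the right (-y of the cover) of the handle's axis, standing 12 mm above the cover's top. It goes straight down 9 mm against a spring: about 1.5 N at the start, 5 N at the bottom, which is hard. The handle is let go at 4 to 6 mm (3 to 5 N). More than 30 N harms it.
- stem (a joint): Height by which the handle has popped up, m: 0 flush in its pocket, 0.028 fully out. A spring pushes it up (3 to 8 N); once out it cannot be pressed back in by more than 20 mm.
- bar_top (a point): Centre of the top face of the aluminium T-handle's crossbar, 80 x 16 x 16 mm tall, its y axis along the bar. At the start it lies along the cover's y axis, its top flush with the cover's top, in a pocket with 3 mm play. Popped out, its top is 28 mm and its underside 12 mm above the cover, on a round stem of 12 mm.
- handle (a joint): Angle of the T-handle, rad: 0 locked, growing clockwise seen from above. It turns only when popped out, drags with about 0.4 N m and stays where it is left. Its end stop, a stiff sprung buffer, differs each time, between 0.59 and 1.35 rad, and cannot be seen: it is felt as a moment rising by 0.05 N m at once, then 1.3 N m per rad.
- lock (a point): The hidden lock in the cover; the point lies on the handle's axis, level with the cover's top (130.5 mm above the bench). Turning the handle draws its bolt 16 mm per rad; the bolt clears its keeper only in about the last 0.2 rad before the handle's stop. More than 16 N on the bolt (0.25 N m at the handle above its drag, or 16 N of pull on the bolted cover above its drag) forces it.
- vial: Bystander: small amber glass vial, 22 mm across and 45 mm high, standing on the case's left rim beside the cover. Origin: centre of its underside.
- cuvette_box: Bystander: small closed plastic box, 62 x 28 x 33 mm, lying on the case's right rim behind the button side. Origin: centre of its underside.
- beaker_cup: Bystander: white plastic cup, 72 mm across, 85 mm high, on the bench to the left. Origin: centre of its underside.
- wash_bottle: Bystander: white plastic bottle, 60 mm across, 150 mm high, on the bench to the left. Origin: centre of its underside.
- reagent_jar: Bystander: amber jar, 68 mm across, 100 mm high, on the bench to the right. Origin: centre of its underside.
- tube_rack: Bystander: white tube rack, 90 x 200 x 40 mm, on the bench to the right. Origin: centre of its underside.
- pipette: Bystander: hand pipette lying on the bench to the left, 220 mm long, 30 mm wide. Origin: at bench height under its body.

How it is judged:
On the way, in this order (a step that is already met when the one before it is completed fails the run):
1. the handle has popped out, not yet turned, cover shut (value of joint stem above 0.022 m and value of joint handle below 0.3 rad and x of cover in the frame of photometer below -0.05 m), for 0.1 s.
2. the handle is turned at least 0.4 rad while the cover is still shut (value of joint handle above 0.4 rad and x of cover in the frame of photometer below -0.05 m), for 0.1 s.
At the end, for the whole second after the job is handed in: The cover is slid back at least 78 of its 90 mm and at rest, the handle still out (at least 15 mm) (x of cover in the frame of photometer above 0.018 m and value of joint stem above 0.015 m and linear speed of cover below 0.01 m/s); the robot touches nothing.
It fails at once if the release button is pressed with more than 30 N (contact force between the arm and button above 30 N).
It fails at once if the lock is forced: more than 16 N between the bolt and its stop or keeper (contact force between cover and photometer above 16 N).
It fails at once if a bystander is pushed more than 30 mm from its place (distance of any of vial, cuvette_box, beaker_cup, wash_bottle, reagent_jar, tube_rack, pipette from where it was at the start of the episode above 0.03 m).
It fails at once if the vial, cup, bottle or jar is tipped over (angle between any of vial, beaker_cup, wash_bottle, reagent_jar's own z axis and vertical above 0.5 rad).
It also fails if it takes over 70 s, if anything falls off the work surface, if the arm or the gripper's body presses on something with over 40 N, if the wrist force passes 120 N, or if a joint passes its speed limit or range.

## Working session

There is one attempt and no reset: what is moved stays moved. The work goes in short steps, Python scripts to look and compute and a shell command to move; the robot and the scene stay as the last step left them, time stands still between calls to the robot, and variables do not carry over. Pictures are saved under pics/ and viewed, at most 10 in all, crops included, and the job is handed in when it is done.

```bash
mkdir -p pics; cat > h.py <<'E'
import numpy as np, cv2
from scipy.spatial.transform import Rotation as R
from workcell import status, eyes, ctrl
def snap(n,f):
    s=status.observe(); c=eyes.capture(n)
    T=np.array(c["cam_to_world"]) if "cam_to_world" in c else None
    if T is None:
        W=np.eye(4); W[:3,:3]=R.from_euler('xyz',s["eef_rot"]).as_matrix(); W[:3,3]=s["ee_pos"]; T=W@np.array(c["mount"])
    cv2.imwrite(f,c["color"]); np.savez(f+'.npz',T=T,K=[c[k] for k in("fx","fy","cx","cy","k1")]); return c["color"],T
def ray(f,u,v):
    d=np.load(f+'.npz'); fx,fy,cx,cy,k=d['K']; T=d['T']
    p=cv2.undistortPoints(np.array([[[u,v]]],float),np.array([[fx,0,cx],[0,fy,cy],[0,0,1]]),np.array([k,0,0,0.]))[0,0]
    w=T[:3,:3]@np.array([p[0],-p[1],-1]); return T[:3,3],w/np.linalg.norm(w)
def onz(f,u,v,z):
    o,d=ray(f,u,v); return o+d*(z-o[2])/d[2]
def tri(a,b):
    (o1,d1),(o2,d2)=ray(*a),ray(*b); s=np.linalg.lstsq(np.c_[d1,-d2],o2-o1,rcond=None)[0]
    p,q=o1+s[0]*d1,o2+s[1]*d2; return (p+q)/2,np.linalg.norm(p-q)
def proj(f,P):
    d=np.load(f+'.npz'); fx,fy,cx,cy,k=d['K']; T=d['T']; c=T[:3,:3].T@(np.array(P)-T[:3,3])
    x,y=c[0]/-c[2],-c[1]/-c[2]; s=1+k*(x*x+y*y); return np.array([fx*x*s+cx,fy*y*s+cy])
E
python3 - <<'E'
from h import *
a,_=snap("scene","pics/s0.png"); b,_=snap("side","pics/d0.png"); 
cv2.imwrite("pics/both.png",cv2.resize(np.vstack([a,b]),None,fx=.71,fy=.71))
s=status.observe(); print({k:np.round(v,3) for k,v in s.items()}, ctrl.hold_point_z)
for n in("s0","d0"): print(np.load(f"pics/{n}.png.npz")['T'].round(2))
E
```

```text
{'clock': np.float64(0.1), 'joint_positions': array([ 1.094,  0.629,  0.038,  1.518, -0.027,  0.996, -0.02 ]), 'dq': array([ 0.001, -0.002, -0.   , -0.002, -0.002,  0.   , -0.001]), 'tau': array([ 2.0000e-03, -5.5080e+01,  1.1480e+00, -1.8712e+01, -5.2000e-02,
        1.9000e-02,  0.0000e+00]), 'ee_pos': array([ 0.259, -0.595,  0.205]), 'eef_rot': array([-3.14 ,  0.   ,  0.411]), 'ft_force': array([-1.012, -0.877, -0.046]), 'wrist_torque': array([-0.023, -0.037, -0.032]), 'gripper_force': np.float64(0.0), 'opening': np.float64(0.999)} 0.0188
[[-0.81 -0.34  0.48  0.99]
 [ 0.59 -0.46  0.66  0.64]
 [-0.    0.82  0.58  0.68]
 [ 0.    0.    0.    1.  ]]
[[-0.9   0.33 -0.3   0.17]
 [-0.44 -0.64  0.63  0.75]
 [ 0.01  0.7   0.71  0.94]
 [ 0.    0.    0.    1.  ]]
```

View pics/s0.png

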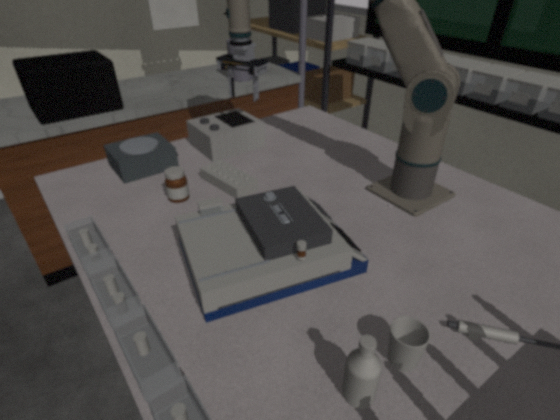

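View pics/d0.png

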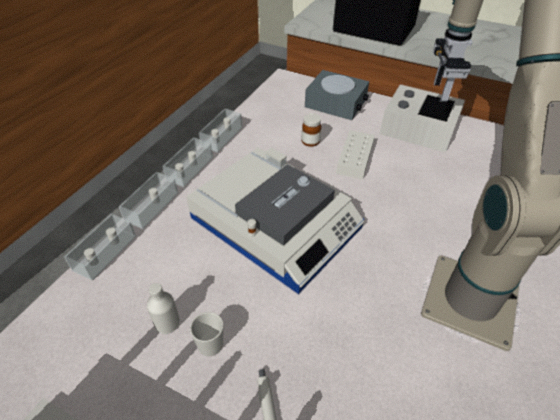

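The scene view shows the dark cover at about (285,220) with the button near (270,197). In the side view the cover is at about (286,200) and the button near (304,181). The vial is on the left rim. I'll zoom in next.

```bash
python3 - <<'E'
from h import *
a=cv2.imread("pics/s0.png")[180:270,230:340]; b=cv2.imread("pics/d0.png")[150:250,230:340]
f=lambda i:cv2.convertScaleAbs(cv2.resize(i,None,fx=5,fy=5,interpolation=cv2.INTER_CUBIC)[:450],alpha=1.6)
g=np.hstack([f(a),f(b)[:450]]); cv2.imwrite("pics/z.png",cv2.resize(g,None,fx=.72,fy=.72)); print(g.shape)
for n,(u,v) in (("s0",(270,197)),("d0",(304,181))): print(onz(f"pics/{n}.png",u,v,.1425))
print(tri(("pics/s0.png",270,197),("pics/d0.png",304,181)))
E
```

```text
(450, 1100, 3)
[ 0.51466841 -0.06302956  0.1425    ]
[ 0.500497  -0.0709182  0.1425   ]
(array([ 0.50424218, -0.07978241,  0.13168888]), np.float64(0.0031930612793565015))
```

View pics/z.png

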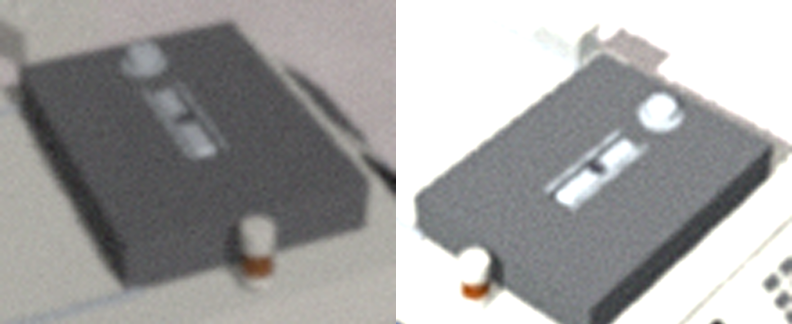

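Zoomed in, the button top is at about side (303.1,180.3) and scene (270.6,195.3). The bar centre is at about side (286.1,197.2) and scene (280.3,213.6). The vial sits beside the left edge.

```bash
python3 - <<'E'
from h import *
S,D="pics/s0.png","pics/d0.png"
b=tri((S,270.6,195.3),(D,303.1,180.3)); h=tri((S,280.3,213.6),(D,286.1,197.2)); print(b,h)
B=(onz(S,270.6,195.3,.1425)+onz(D,303.1,180.3,.1425))/2;H=(onz(S,280.3,213.6,.1305)+onz(D,286.1,197.2,.1305))/2
print(B,H,np.hypot(*(B-H)[:2]),'yaw',np.degrees(np.arctan2(*(H-B)[1::-1]))-90)
c=eyes.capture("wrist"); print(np.array(c["mount"]).round(3),c["fx"])
s=status.observe();Rm=R.from_euler('xyz',s["eef_rot"]).as_matrix()
print((Rm.T@(np.array([H[0],H[1],.40])-s["ee_pos"])/.05).round(2))
E
```

```text
(array([ 0.50504531, -0.07495602,  0.13889419]), np.float64(0.0016512517151872597)) (array([ 0.52362307, -0.00594249,  0.12600673]), np.float64(0.00017269267563469728))
[ 0.50631773 -0.07062794  0.1425    ] [ 0.52451338 -0.00124045  0.1305    ] 0.07173358208610076 yaw -14.693960781810446
[[-0.     0.959  0.283  0.083]
 [ 1.     0.     0.001  0.   ]
 [ 0.001  0.283 -0.959 -0.18 ]
 [ 0.     0.     0.     1.   ]] 309.2657053972345
[ 9.61 -8.78 -3.89]
```

```bash
python3 -m handwheel '[[0,[0,0,-1],0],[0,[0,0,-2],0],[0,[0,0,-3],0],[0,[9.6,-8.8,-3.9],-52],[0,[9.6,-8.8,-3.9],-52],[0,[9.6,-8.8,-3.9],-52],[0,[9.6,-8.8,-3.9],-52],[0,[9.6,-8.8,-3.9],-52],[0,[9.6,-8.8,-3.9],-52],[0,[9.6,-8.8,-3.9],-52]]' 20
python3 - <<'E'
from h import *
s=status.observe();Rm=R.from_euler('xyz',s["eef_rot"]).as_matrix()
print(s["ee_pos"],s["eef_rot"],(Rm.T@(np.array([.524,-.004,.40])-s["ee_pos"])/.05).round(2))
E
```

```text
clock: 1.15
ee_pos: [0.4016, -0.2748, 0.3797]
eef_rot: [3.142, 0.0, 1.322]
ft_force: [0.4, 0.3, -0.6]
opening: 0.184
gripper_force: 0.0
[ 0.40159625 -0.2748322   0.37973148] [3.14155554e+00 6.01927017e-05 1.32156960e+00] [ 5.85  1.04 -0.41]
```

```bash
python3 -m handwheel '[[0,[5.85,1.04,-0.4],0],[0,[5.85,1.04,-0.4],0],[0,[5.85,1.04,-0.4],0],[0,[5.85,1.04,-0.4],0],[0,[5.85,1.04,-0.4],0],[0,[5.85,1.04,-0.4],0],[0,[5.85,1.04,-0.4],0],[0,[5.85,1.04,-0.4],0],[0,[5.85,1.04,-0.4],0],[0,[5.85,1.04,-0.4],0]]'
python3 - <<'E'
from h import *
i,T=snap("wrist","pics/w0.png"); print(T.round(3))
cv2.imwrite("pics/w0z.png",cv2.resize(i,None,fx=1.4,fy=1.4))
E
```

```text
clock: 2.15
ee_pos: [0.5243, -0.0085, 0.3995]
eef_rot: [-3.141, 0.001, 1.315]
ft_force: [0.2, 0.2, 0.2]
opening: 0.002
gripper_force: 0.0
[[ 0.967  0.243  0.072  0.545]
 [-0.253  0.928  0.274  0.072]
 [-0.    -0.284  0.959  0.579]
 [ 0.     0.     0.     1.   ]]
```

View pics/w0z.png

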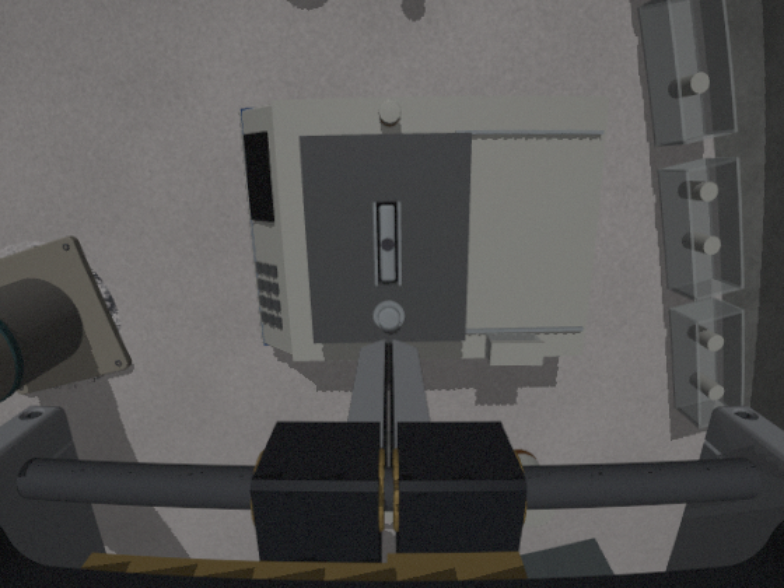

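The wrist view shows the cover square to the tool. In original pixels, the button top is at about (277,226), the bar centre at about (277,173), the vial at (278,82) and the cuvette box at (367,248).

```bash
cat >> h.py <<'E'
def feats(f):
    g=cv2.cvtColor(cv2.imread(f),cv2.COLOR_BGR2GRAY); _,m=cv2.threshold(g,115,255,cv2.THRESH_BINARY)
    n,l,st,c=cv2.connectedComponentsWithStats(m); return [(tuple(c[i].round(1)),st[i].tolist()) for i in range(1,n) if 20<st[i][4]<4000]
E
python3 - <<'E'
from h import *
W="pics/w0.png"
g=cv2.cvtColor(cv2.imread(W),cv2.COLOR_BGR2GRAY); print(g[226,255:300],g[173,255:300],g[130:245,272])
c=cv2.HoughCircles(cv2.medianBlur(g[205:245,255:300],3),cv2.HOUGH_GRADIENT,1,50,param1=80,param2=8,minRadius=5,maxRadius=14);print(c+[255,205,0])
for f in feats(W): print(f)
S,D="pics/s0.png","pics/d0.png"
B=onz(W,277.2,226.5,.1425);H=onz(W,277,173.5,.1305);print(B,H,np.linalg.norm((B-H)[:2]),np.degrees(np.arctan2(*(H-B)[1::-1]))-90)
for o in((S,270.6,195.3),(D,303.1,180.3)): print(tri((W,277.2,226.5),o))
for o in((S,280.3,213.6),(D,286.1,197.2)): print(tri((W,277,173.5),o))
# cover top corners
for u,v in((302,136),(470,134),(466,341),(314,342)): print(onz(W,u/1.4,v/1.4,.1305).round(4))
E
```

```text
[ 59  62  62  61  59  60  59  63  63  61  60  80 110 108 101  96 111 112
 111 114 111 109 109 110 109 109 107 109 109 102  94 108 108  99  70  60
  61  63  61  61  64  60  63  63  63] [ 62  62  63  62  61  64  65  64  63  63  60  70  93 100  59  18  51  72
  47  46  50  44  48  49  50  51  57  29  27  74 107  89  63  62  58  62
  62  64  63  64  64  61  64  63  61] [ 65  64  64  65  65  62  68  65  61  63  63  65  63  61  42  18  58 102
 116 108 106 107 109 106 106 105 107 105 102 106 104 104 102 102 102 106
 102 100 104 106 105  96  84  72  67  63  79  92  96  98  97  96  99  95
  93  90  92  93  92  93  90  89  82  81  82  77  79  78  73  60  39  44
  50  56  64  60  62  63  60  59  62  63  64  62  63  71  91 103 107 101
 100  91 103 113 114 113 112 112 108 109 112 105  85  73  65  61  62  61
  61  63  63  62  69  85  91]
[[[277.5        225.5         10.89999962]]]
((np.float64(109.0), np.float64(7.8)), [106, 3, 7, 10, 27])
((np.float64(40.9), np.float64(28.5)), [39, 23, 5, 11, 24])
((np.float64(20.7), np.float64(38.4)), [16, 35, 10, 7, 29])
((np.float64(43.0), np.float64(45.2)), 
[... 643 characters left out ...]
 361, 114, 49, 2531])
((np.float64(150.4), np.float64(379.1)), [111, 362, 74, 38, 1833])
((np.float64(276.9), np.float64(369.4)), [275, 366, 5, 8, 39])
[ 0.50654954 -0.07674591  0.1425    ] [ 0.52595051 -0.00144133  0.1305    ] 0.0777635977125149 -14.447132074659606
(array([ 0.50481289, -0.07748722,  0.13699256]), np.float64(0.0033254036011029324))
(array([ 0.50619946, -0.07858495,  0.13668349]), np.float64(0.0004191399420749107))
(array([ 0.52618841, -0.00185349,  0.12940114]), np.float64(0.0007356906127486427))
(array([ 0.52424971, -0.00288327,  0.12789147]), np.float64(0.0037420357005023565))
[0.4712 0.1231 0.1305]
[0.6317 0.083  0.1305]
[ 0.5826 -0.1303  0.1305]
[ 0.4178 -0.0884  0.1305]
```

```bash
python3 -m handwheel '[[0,[-1,0,0],0],[0,[-1.4,0,0.8],0],[0,[-1.4,0,1.8],0],[0,[-1.4,0,2.8],0],[0,[-1.4,0,3.6],0],[0,[-1.4,0,4],0],[0,[-1.4,0,4],0],[0,[-1.4,0,4],0]]'
python3 - <<'E'
from h import *
i,T=snap("wrist","pics/w1.png")
g=cv2.cvtColor(i,cv2.COLOR_BGR2GRAY)
print(status.observe()["ee_pos"],status.observe()["wrist_torque"])
cv2.imwrite("pics/w1z.png",cv2.resize(i,None,fx=1.4,fy=1.4))
print(proj("pics/w1.png",[.506,-.0765,.1425]),proj("pics/w1.png",[.5255,-.002,.1305]))
E
```

```text
clock: 3.0
ee_pos: [0.5076, -0.075, 0.2002]
eef_rot: [3.141, -0.0, 1.317]
ft_force: [0.4, -0.2, -0.7]
opening: 0.005
gripper_force: 0.0
[ 0.50827241 -0.07495201  0.20091949] [-0.03224802 -0.02926209  0.02008749]
[275.51774818 228.13464376] [275.63305285 130.24308802]
```

View pics/w1z.png

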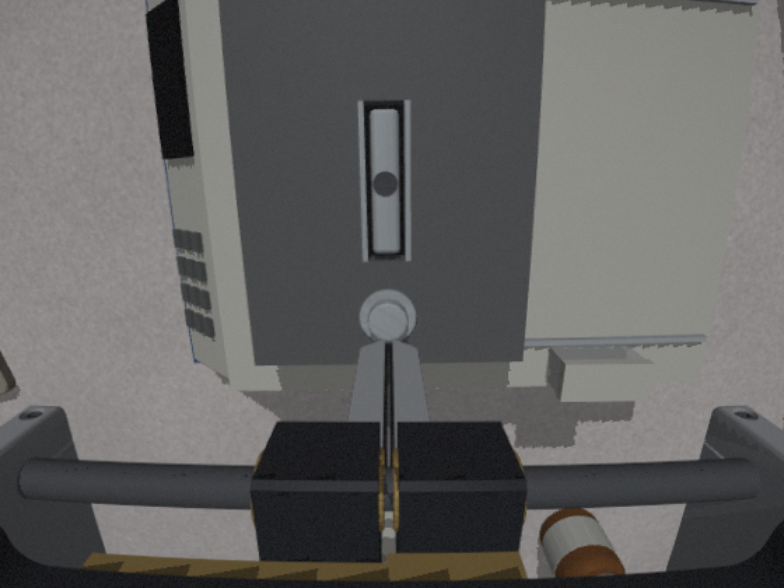

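From closer in, the button top is at (277.1,229.3) and the bar's centre dot at (275,130.9), both within 2 px of prediction.

```bash
python3 - <<'E'
from h import *
W,V="pics/w0.png","pics/w1.png"
print(tri((W,277.4,226.7),(V,277.1,229.3)),tri((W,277,173.7),(V,275,130.9)))
B=onz(V,277.1,229.3,.1425);H=onz(V,275,130.9,.1305);print(B,H,np.hypot(*(B-H)[:2]),np.degrees(np.arctan2(*(H-B)[1::-1])))
s=status.observe();Rm=R.from_euler('xyz',s["eef_rot"]).as_matrix(); print((Rm.T@(B-s["ee_pos"])/.05).round(3),s["ft_force"])
E
```

```text
(array([ 0.51354868, -0.05171818,  0.21715413]), np.float64(0.0003552375486365806)) (array([ 0.52520908, -0.00263055,  0.12443373]), np.float64(0.0008233774662547217))
[ 0.50699284 -0.07779805  0.1425    ] [ 0.52489219 -0.00236232  0.1305    ] 0.0775302267094048 76.6517444889488
[-0.062 -0.013  1.168] [ 0.99367319 -0.23155501 -0.01745421]
```

```bash
python3 -m handwheel '[[0,[-0.05,0,0.4],0],[0,[-0.05,0,0.8],0],[0,[-0.05,0,0.95],0],[0,[-0.05,0,1],0],[0,[-0.05,0,1],0],[0,[-0.05,0,1.04],0],[0,[-0.05,0,1.08],0],[0,[-0.05,0,1.12],0],[0,[-0.05,0,1.12],0]]'
python3 -m handwheel '[[0,[0,0,0.02],0],[0,[0,0,0.04],0],[0,[0,0,0.06],0],[0,[0,0,0.06],0]]'
```

```text
clock: 3.95
ee_pos: [0.5065, -0.0768, 0.1435]
eef_rot: [-3.141, 0.0, 1.318]
ft_force: [-0.2, 0.7, -0.4]
opening: 0.007
gripper_force: 0.0
clock: 4.35
ee_pos: [0.5069, -0.0768, 0.1411]
eef_rot: [3.141, 0.0, 1.318]
ft_force: [-0.9, 0.3, 5.2]
opening: 0.008
gripper_force: 2.4
```

```bash
python3 -m handwheel '[[0,[0,0,0.02],0],[0,[0,0,0.02],0]]';python3 -m handwheel '[[0,[0,0,0.02],0],[0,[0,0,0.02],0]]'; python3 -m handwheel '[[0,[0,0,0.02],0],[0,[0,0,0.02],0]]'
```

```text
clock: 4.55
ee_pos: [0.5068, -0.0768, 0.1401]
eef_rot: [3.141, 0.0, 1.318]
ft_force: [-1.0, -0.0, 5.1]
opening: 0.005
gripper_force: 2.6
clock: 4.75
ee_pos: [0.5068, -0.0768, 0.1391]
eef_rot: [3.141, 0.0, 1.318]
ft_force: [-0.1, -1.0, 5.1]
opening: 0.007
gripper_force: 2.3
clock: 4.95
ee_pos: [0.5068, -0.0768, 0.1379]
eef_rot: [3.141, 0.0, 1.318]
ft_force: [-0.7, -0.6, 3.4]
opening: 0.002
gripper_force: 1.6
```

```bash
python3 -m handwheel '[[0,[0,0,0.02],0],[0,[0,0,0.02],0]]';python3 -m handwheel '[[0,[0,0,0.02],0],[0,[0,0,0.02],0]]'; python3 -m handwheel '[[0,[0,0,0.02],0],[0,[0,0,0.02],0]]'; python3 - <<'E'
from h import *
i,T=snap("wrist","pics/w2.png")
cv2.imwrite("pics/w2z.png",i)
E
```

```text
clock: 5.15
ee_pos: [0.5068, -0.0768, 0.1366]
eef_rot: [3.141, -0.0, 1.318]
ft_force: [-0.5, 0.0, 3.7]
opening: 0.005
gripper_force: 1.8
clock: 5.35
ee_pos: [0.5068, -0.0768, 0.1356]
eef_rot: [3.141, -0.0, 1.318]
ft_force: [-0.3, 0.6, 4.7]
opening: 0.003
gripper_force: 2.0
clock: 5.55
ee_pos: [0.5068, -0.0768, 0.1346]
eef_rot: [3.141, -0.0, 1.318]
ft_force: [-0.4, 0.3, 4.6]
opening: 0.003
gripper_force: 2.2
```

View pics/w2z.png

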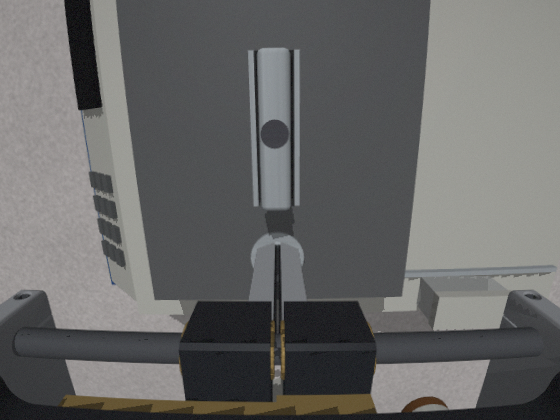

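The handle has popped out: the bar is larger, covers its pocket and casts a shadow, with its dot at (274,133). I'll retreat and line up over it.

```bash
python3 -m handwheel '[[0,[0,0,-0.2],0],[0,[0,0,-0.7],0],[0,[0,0,-1.3],0],[40,[0,0,-1.6],0],[40,[0,0,-1.6],0],[40,[0,0,-1.6],0]]'
python3 - <<'E'
from h import *
V="pics/w3.png"; i,T=snap("wrist",V); S="pics/s1.png"; j,_=snap("scene",S); k,_=snap("side","pics/d1.png")
f=lambda a,y,x,w,h:cv2.resize(a[y:y+h,x:x+w],(400,300))
cv2.imwrite("pics/m3.png",np.hstack([f(i,0,140,280,210),f(k,150,230,120,90)]))
print(onz("pics/w2.png",274.3,133,.1585))
E
```

```text
clock: 6.2
ee_pos: [0.5061, -0.0769, 0.2143]
eef_rot: [-3.141, 0.0, 1.318]
ft_force: [-0.6, 0.9, -0.4]
opening: 0.222
gripper_force: 0.0
[ 0.52473138 -0.00219917  0.1585    ]
```

View pics/m3.png

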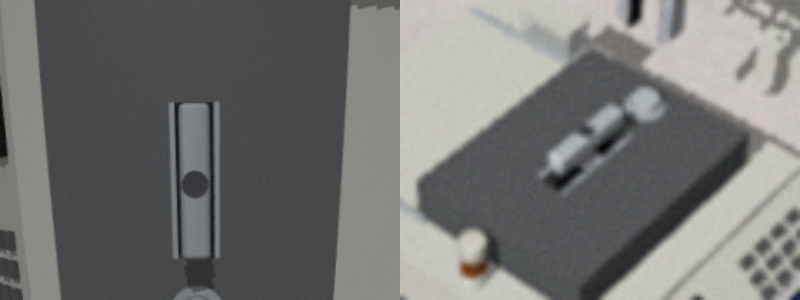

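The side view confirms the handle stands up clear of its pocket and the button is free. The dot is at wrist (276.5,128.8) and side (286.4,189.3).

```bash
python3 - <<'E'
from h import *
A,V,D="pics/w2.png","pics/w3.png","pics/d1.png"
print(tri((A,274.3,133),(V,276.5,128.8)),tri((V,276.5,128.8),(D,286.4,189.3)))
H=onz(V,276.5,128.8,.1585);a,b=onz(V,276.5,72.8,.1585),onz(V,276.5,179,.1585);print(H,np.linalg.norm(a-b),np.degrees(np.arctan2(*(a-b)[1::-1])))
s=status.observe();Rm=R.from_euler('xyz',s["eef_rot"]).as_matrix(); P=[.5248,-.0022,.1345]; print((Rm.T@(P-s["ee_pos"])/.05).round(3),np.degrees(s["eef_rot"][2]))
E
```

```text
(array([ 0.52464325, -0.00279396,  0.14526503]), np.float64(0.00039869406562432244)) (array([ 0.52365711, -0.00322873,  0.15764842]), np.float64(0.0027815775238571316))
[ 0.52491533 -0.00259854  0.1585    ] 0.07664372464400815 75.47455277271655
[1.54  0.002 1.579] 75.539774125081
```

```bash
python3 -m handwheel '[[40,[0.8,0,0],0],[40,[1.53,0,0],0],[40,[1.53,0,0],0],[40,[1.53,0,0.6],0],[40,[1.53,0,1.2],0],[40,[1.53,0,1.56],0],[40,[1.53,0,1.56],0],[40,[1.53,0,1.56],0]]' && python3 -m handwheel '[[8,[0,0,0],0],[8,[0,0,0],0],[8,[0,0,0],0],[8,[0,0,0],0],[8,[0,0,0],0]]' 6
python3 -c "
from h import *
s=status.observe();print(s['ft_force'],s['wrist_torque'],R.from_euler('xyz',s['eef_rot']).as_matrix().T@s['ft_force'])"
```

```text
clock: 7.15
ee_pos: [0.5255, -0.0031, 0.1363]
eef_rot: [-3.14, 0.0, 1.318]
ft_force: [0.1, 0.4, 1.3]
opening: 0.424
gripper_force: 0.0
clock: 7.65
ee_pos: [0.5254, -0.0026, 0.1371]
eef_rot: [-3.141, 0.0, 1.319]
ft_force: [-1.9, 0.7, 4.3]
opening: 0.171
gripper_force: 6.0
[-1.85298204  0.65498718  4.31733137] [0.00212723 0.52088668 0.09713656] [ 0.17114677 -1.95869308 -4.31695854]
```

```bash
python3 -m handwheel '[[8,[0,-0.01,0],0],[8,[0,-0.01,0],0],[8,[0,-0.01,0],0]]' 20; python3 -m handwheel '[[8,[0,0,0],0],[8,[0,0,0],0]]' 50
cat > t.py <<'E'
from h import *
s=status.observe();M=R.from_euler('xyz',s['eef_rot']).as_matrix()
print('yaw',np.degrees(s['eef_rot'][2]).round(2),'f',(M.T@s['ft_force']).round(1),'tz',s['wrist_torque'].round(3),'open',round(s['opening']*94,1),s['gripper_force'],'q7',s['joint_positions'][6].round(2),s['tau'][6].round(2))
E
python3 t.py
```

```text
clock: 7.95
ee_pos: [0.5254, -0.0026, 0.1367]
eef_rot: [3.141, 0.0, 1.318]
ft_force: [-1.6, 0.8, 3.6]
opening: 0.17
gripper_force: 20.0
clock: 8.15
ee_pos: [0.5254, -0.0026, 0.1366]
eef_rot: [3.141, -0.0, 1.318]
ft_force: [-1.1, 0.2, 3.5]
opening: 0.169
gripper_force: 50.0
yaw 75.54 f [-0.1 -1.1 -3.5] tz [-0.005  0.357  0.159] open 15.9 49.980536699295044 q7 -0.57 -0.15
```

```bash
q="python3 t.py"; python3 -m handwheel '[[8,[0,0,0],2],[8,[0,0,0],4],[8,[0,0,0],4]]' >/dev/null; $q; python3 -m handwheel '[[8,[0,0,0],2],[8,[0,0,0],4],[8,[0,0,0],4]]' >/dev/null; $q
```

```text
yaw 71.49 f [-0.6 -1.4 -4.3] tz [0.004 0.256 0.398] open 15.7 50.09069323539734 q7 -0.63 -0.59
yaw 67.47 f [-0.5 -0.9 -3.9] tz [-0.087  0.273  0.365] open 15.4 50.08949339389801 q7 -0.68 -0.59
```

```bash
q="python3 t.py"; for i in 1 ; do python3 -m handwheel '[[8,[0,0,0],3],[8,[0,0,0],6],[8,[0,0,0],9],[8,[0,0,0],12],[8,[0,0,0],12]]' >/dev/null; $q; done; python3 -m handwheel '[[8,[0,0,0],3],[8,[0,0,0],6],[8,[0,0,0],6]]' >/dev/null; $q;python3 -m handwheel '[[8,[0,0,0],0],[8,[0,0,0],0]]' >/dev/null; $q
```

```text
yaw 55.53 f [-1.4 -0.4 -3.7] tz [-0.174  0.295  0.355] open 15.9 50.07336974143982 q7 -0.84 -0.66
yaw 49.59 f [-1.7 -0.7 -3.8] tz [-0.115  0.293  0.386] open 15.7 50.076064467430115 q7 -0.92 -0.66
yaw 49.6 f [-1.3 -1.1 -3.1] tz [-0.087  0.247  0.37 ] open 15.4 50.07265090942383 q7 -0.92 -0.37
```

```bash
cat >> t.py <<'E'
import sys; sys.exit(int(s['wrist_torque'][2]>0.45))
E
q="python3 t.py"; h="python3 -m handwheel"
$h '[[8,[0,0,0],1],[8,[0,0,0],2],[8,[0,0,0],2]]' >/dev/null; $q && $h '[[8,[0,0,0],1],[8,[0,0,0],2],[8,[0,0,0],2]]' >/dev/null; $q && $h '[[8,[0,0,0],1],[8,[0,0,0],2],[8,[0,0,0],2]]' >/dev/null; $q && $h '[[8,[0,0,0],1],[8,[0,0,0],2],[8,[0,0,0],2]]' >/dev/null; $q
```

```text
yaw 47.51 f [-1.  -0.9 -3.5] tz [-0.036  0.243  0.435] open 15.3 50.110706090927124 q7 -0.95 -0.52
yaw 45.5 f [-0.3  0.2 -4.7] tz [-0.089  0.175  0.429] open 15.6 50.109626054763794 q7 -0.97 -0.52
yaw 43.5 f [-1.2 -0.2 -3.6] tz [-0.159  0.204  0.392] open 15.3 50.109363198280334 q7 -1.0 -0.52
yaw 41.49 f [-1.5 -0.3 -3.3] tz [-0.157  0.197  0.399] open 15.9 50.1092666387558 q7 -1.03 -0.52
```

```bash
sed -i 's/^import sys.*/import sys; sys.exit(int(s["wrist_torque"][2]>0.48 or s["tau"][6]<-0.6))/' t.py
q="python3 t.py"; h="python3 -m handwheel"
$h '[[8,[0,0,0],1],[8,[0,0,0],2],[8,[0,0,0],2]]' >/dev/null; $q && $h '[[8,[0,0,0],1],[8,[0,0,0],2],[8,[0,0,0],2]]' >/dev/null && $q && $h '[[8,[0,0,0],1],[8,[0,0,0],2],[8,[0,0,0],2]]' >/dev/null && $q && $h '[[8,[0,0,0],1],[8,[0,0,0],2],[8,[0,0,0],2]]' >/dev/null && $q && $h '[[8,[0,0,0],1],[8,[0,0,0],2],[8,[0,0,0],2]]' >/dev/null && $q && $h '[[8,[0,0,0],1],[8,[0,0,0],2],[8,[0,0,0],2]]' >/dev/null && $q
```

```text
yaw 39.5 f [-1.  -0.5 -3.8] tz [-0.182  0.197  0.4  ] open 15.3 50.109198689460754 q7 -1.05 -0.52
yaw 37.49 f [-0.5  0.1 -4.1] tz [-0.209  0.192  0.385] open 15.8 50.10921120643616 q7 -1.08 -0.52
yaw 35.49 f [-0.6 -0.1 -3.3] tz [-0.268  0.203  0.439] open 15.3 50.109198689460754 q7 -1.11 -0.52
yaw 33.5 f [-0.3  0.3 -5. ] tz [-0.257  0.192  0.426] open 15.8 50.10914146900177 q7 -1.13 -0.52
yaw 31.49 f [-1.4  0.9 -2.9] tz [-0.247  0.183  0.398] open 15.7 50.10917007923126 q7 -1.16 -0.52
yaw 29.49 f [-0.7 -0.1 -4. ] tz [-0.238  0.148  0.405] open 15.8 50.10904669761658 q7 -1.19 -0.52
```

```bash

q="python3 t.py"; h="python3 -m handwheel"
$h '[[8,[0,0,0],1],[8,[0,0,0],2],[8,[0,0,0],2]]' >/dev/null; $q && $h '[[8,[0,0,0],1],[8,[0,0,0],2],[8,[0,0,0],2]]' >/dev/null && $q && $h '[[8,[0,0,0],1],[8,[0,0,0],2],[8,[0,0,0],2]]' >/dev/null && $q && $h '[[8,[0,0,0],1],[8,[0,0,0],2],[8,[0,0,0],2]]' >/dev/null && $q && $h '[[8,[0,0,0],1],[8,[0,0,0],2],[8,[0,0,0],2]]' >/dev/null && $q && $h '[[8,[0,0,0],1],[8,[0,0,0],2],[8,[0,0,0],2]]' >/dev/null && $q
```

```text
yaw 27.49 f [-0.8  0.1 -4.4] tz [-0.278  0.19   0.415] open 15.5 50.10920584201813 q7 -1.21 -0.52
yaw 25.5 f [-0.4  0.3 -3.8] tz [-0.313  0.195  0.43 ] open 15.5 50.109155774116516 q7 -1.24 -0.52
yaw 23.49 f [-1.4  0.5 -3. ] tz [-0.361  0.209  0.43 ] open 15.4 50.10904669761658 q7 -1.27 -0.52
yaw 21.49 f [-0.6  0.7 -3.8] tz [-0.35   0.202  0.444] open 15.5 50.10912358760834 q7 -1.29 -0.52
yaw 19.5 f [-1.6  0.2 -3.6] tz [-0.319  0.16   0.409] open 15.8 50.10906279087067 q7 -1.32 -0.52
yaw 17.49 f [-0.   0.3 -4.3] tz [-0.329  0.205  0.435] open 16.1 50.10892868041992 q7 -1.34 -0.52
```

```bash

q="python3 t.py"; h="python3 -m handwheel"
$h '[[8,[0,0,0],1],[8,[0,0,0],2],[8,[0,0,0],2]]' >/dev/null; $q && $h '[[8,[0,0,0],1],[8,[0,0,0],2],[8,[0,0,0],2]]' >/dev/null && $q && $h '[[8,[0,0,0],1],[8,[0,0,0],2],[8,[0,0,0],2]]' >/dev/null && $q && $h '[[8,[0,0,0],1],[8,[0,0,0],2],[8,[0,0,0],2]]' >/dev/null && $q
```

```text
yaw 15.49 f [-0.9  0.3 -4.7] tz [-0.328  0.183  0.446] open 15.7 50.10887861251831 q7 -1.37 -0.52
yaw 13.49 f [-1.   1.  -3.8] tz [-0.323  0.228  0.423] open 15.5 50.10888397693634 q7 -1.4 -0.52
yaw 11.49 f [-1.8  1.3 -3.4] tz [-0.427  0.172  0.404] open 15.7 50.10888397693634 q7 -1.42 -0.52
yaw 9.5 f [-0.2  0.6 -3.8] tz [-0.397  0.204  0.418] open 15.3 50.10893940925598 q7 -1.45 -0.52
```

```bash

q="python3 t.py"; h="python3 -m handwheel"
$h '[[8,[0,0,0],1],[8,[0,0,0],2],[8,[0,0,0],2]]' >/dev/null; $q && $h '[[8,[0,0,0],1],[8,[0,0,0],2],[8,[0,0,0],2]]' >/dev/null && $q && $h '[[8,[0,0,0],1],[8,[0,0,0],2],[8,[0,0,0],2]]' >/dev/null && $q 
```

```text
yaw 7.5 f [-0.9  2.4 -3.9] tz [-0.473  0.216  0.361] open 15.4 50.10886073112488 q7 -1.48 -0.52
yaw 5.49 f [-1.   2.4 -3. ] tz [-0.455  0.221  0.446] open 15.7 50.10887682437897 q7 -1.5 -0.52
yaw 3.5 f [-0.9  1.8 -4. ] tz [-0.416  0.253  0.417] open 15.5 50.14148533344269 q7 -1.53 -0.55
```

```bash

q="python3 t.py"; h="python3 -m handwheel"
$h '[[8,[0,0,0],1],[8,[0,0,0],2],[8,[0,0,0],2]]' >/dev/null; $q && $h '[[8,[0,0,0],0.5],[8,[0,0,0],1],[8,[0,0,0],1]]' >/dev/null && $q
```

```text
yaw 1.51 f [-1.1  1.8 -3.5] tz [-0.467  0.243  0.464] open 15.5 50.19375264644623 q7 -1.56 -0.6
yaw 0.52 f [-1.7  1.8 -4.2] tz [-0.471  0.262  0.528] open 15.5 50.22940993309021 q7 -1.57 -0.57
```

```bash

q="python3 t.py"; h="python3 -m handwheel"
$h '[[8,[0,0,0],-1.5],[8,[0,0,0],-3],[8,[0,0,0],-3]]' 40 >/dev/null; $q; $h '[[8,[0.01,0.003,0],0],[8,[0.03,0.008,0],0],[8,[0.06,0.016,0],0],[8,[0.06,0.016,0],0]]'; $q
```

```text
yaw 3.48 f [-1.9  1.5 -4.6] tz [-0.35   0.28  -0.205] open 15.6 40.016321539878845 q7 -1.53 0.31
clock: 17.95
ee_pos: [0.5258, -0.0028, 0.1359]
eef_rot: [-3.141, 0.005, 0.061]
ft_force: [-5.0, 0.6, 4.1]
opening: 0.165
gripper_force: 40.0
yaw 3.52 f [-5.  -1.  -4.1] tz [-0.058  1.403 -0.198] open 15.5 40.02074718475342 q7 -1.53 0.18
```

```bash

q="python3 t.py"; h="python3 -m handwheel"
python3 -c "
from h import *
print(status.observe()['ee_pos'])"; $h '[[8,[0.02,0.006,0],0],[8,[0.04,0.012,0],0],[8,[0.04,0.012,0],0],[8,[0.04,0.012,0],0]]'; $q
```

```text
[ 0.52577842 -0.00275045  0.13588708]
clock: 18.35
ee_pos: [0.5267, -0.003, 0.1356]
eef_rot: [-3.14, 0.007, 0.062]
ft_force: [-6.7, 0.0, 3.0]
opening: 0.17
gripper_force: 40.0
yaw 3.53 f [-6.7 -0.4 -3. ] tz [ 0.058  1.747 -0.153] open 16.0 40.02182185649872 q7 -1.53 0.18
```

```bash

q="python3 t.py"; h="python3 -m handwheel"
$h '[[8,[0.02,0.006,0],0],[8,[0.04,0.012,0],0],[8,[0.04,0.012,0],0],[8,[0.04,0.012,0],0]]' | head -2; $q; $h '[[8,[0.0,0,0],0],[8,[0,0,0],0],[8,[0,0,0],0],[8,[0,0,0],0]]' | head -2; $q
```

```text
clock: 18.75
ee_pos: [0.5288, -0.0035, 0.1356]
yaw 3.54 f [-6.3 -1.2 -4.3] tz [ 0.078  1.751 -0.157] open 15.6 40.02180576324463 q7 -1.53 0.18
clock: 19.15
ee_pos: [0.5288, -0.0035, 0.1356]
yaw 3.53 f [-7.3 -2.1 -3.5] tz [ 0.096  1.635 -0.168] open 15.5 40.021836161613464 q7 -1.53 0.18
```

```bash

q="python3 t.py"; h="python3 -m handwheel"
$h '[[8,[0.06,0.02,0],0],[8,[0.14,0.045,0],0],[8,[0.24,0.077,0],0],[8,[0.34,0.11,0],0],[8,[0.44,0.142,0],0],[8,[0.54,0.175,0],0],[8,[0.64,0.207,0],0],[8,[0.74,0.239,0],0],[8,[0.8,0.259,0],0],[8,[0.8,0.259,0],0]]'; $q
```

```text
clock: 20.15
ee_pos: [0.5746, -0.0146, 0.1368]
eef_rot: [3.142, -0.002, 0.062]
ft_force: [-1.8, -0.0, 4.3]
opening: 0.164
gripper_force: 40.0
yaw 3.53 f [-1.8 -0.1 -4.3] tz [ 0.109  0.658 -0.228] open 15.4 40.02636015415192 q7 -1.5 0.2
```

```bash

q="python3 t.py"; h="python3 -m handwheel"
$h '[[8,[0.06,0.02,0],0],[8,[0.14,0.045,0],0],[8,[0.24,0.077,0],0],[8,[0.34,0.11,0],0],[8,[0.44,0.142,0],0],[8,[0.52,0.168,0],0],[8,[0.58,0.188,0],0],[8,[0.62,0.2,0],0],[8,[0.64,0.206,0],0],[8,[0.64,0.206,0],0]]'; $q
```

```text
clock: 21.15
ee_pos: [0.6063, -0.0225, 0.1368]
eef_rot: [-3.141, -0.001, 0.062]
ft_force: [-2.0, 3.8, 3.8]
opening: 0.17
gripper_force: 40.0
yaw 3.55 f [-1.8 -3.9 -3.8] tz [ 1.029  0.678 -0.223] open 15.9 40.02879202365875 q7 -1.49 0.2
```

```bash

q="python3 t.py"; h="python3 -m handwheel"
$h '[[8,[0.02,0.006,0],0],[8,[0.05,0.014,0],0],[8,[0.08,0.02,0],0],[8,[0.1,0.025,0],0],[8,[0.1,0.025,0],0]]'; $q
```

```text
clock: 21.65
ee_pos: [0.6109, -0.0236, 0.1367]
eef_rot: [-3.141, -0.0, 0.062]
ft_force: [-1.8, 4.1, 3.7]
opening: 0.171
gripper_force: 40.0
yaw 3.54 f [-1.5 -4.2 -3.7] tz [ 0.97   0.777 -0.213] open 16.0 40.02824127674103 q7 -1.49 0.19
```

```bash
python3 -m handwheel '[[20,[0,0,0],0],[40,[0,0,0],0],[40,[0,0,0],0],[40,[0,0,0],0],[40,[0,0,-0.4],0],[40,[0,0,-1],0],[40,[0,0,-2],0],[40,[0,0,-3],0],[40,[0,0,-3],0],[40,[0,0,-3],0]]'
python3 - <<'E'
from h import *
i,_=snap("wrist","pics/w9.png"); k,_=snap("side","pics/d9.png")
cv2.imwrite("pics/m9.png",np.hstack([cv2.resize(i,(400,300)),cv2.resize(k[120:300,160:400],(400,300))]))
E
```

```text
clock: 22.65
ee_pos: [0.6115, -0.0243, 0.288]
eef_rot: [3.141, -0.003, 0.061]
ft_force: [-0.1, -1.2, -0.8]
opening: 0.428
gripper_force: 0.0
```

View pics/m9.png

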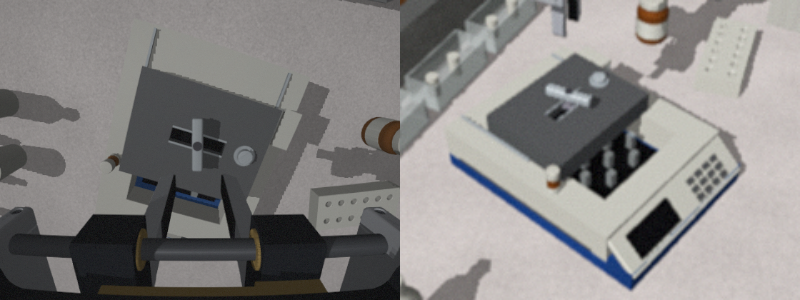

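The cover is fully back, the compartment is open with the handle up and turned, the vial and box are standing, and the gripper is clear.

```bash
python3 -c "
from workcell import sign_off
print(sign_off())"
```

```text
the job is handed in; nothing more can be done
None
```

The sample compartment is open and the job is handed in: the button was pressed with about 5 N, the handle was turned to its stop at about 1.3 rad, and the cover was slid back about 88 mm. The gripper is clear, and the vial and box are still standing in the final pictures; the sign-off gave no verdict.

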